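# Close up and lock the woodwork tool chest

## Task

Close up the wooden tool chest using only the fingertips: push its sliding lid fully home, and only then swing the turn-button right across behind the end of the lid so that it is locked. Also push the drawer in the chest's front fully shut. Do not pick up or shift any of the other things on the bench, and finish clear of everything.

Things in the scene. Friction and masses are not known exactly. Their poses are not given: they have to be found in the camera images.
- chest: Low wooden tool chest fixed to the bench, 180 mm deep (its x) x 260 mm wide (its y), turned up to 0.25 rad. Origin: centre of its underside. Its front, with the drawer, faces its -x, towards the robot; the lid comes out at its +y end. Heights above bench: end deck (y +92 to +130 mm, free once the lid is home) 99 mm, front and back rails 112 mm, nothing above 124 mm.
- lid (a joint): Flat sliding lid on top of the chest, lying between the two rails: metres it is still out towards the chest's +y, 0 = fully home against its end stop, starts 0.04 to 0.09. It stays where it is left; about 2 N moves it.
- lid_end (a point): Middle of the lid's +y end face, the face to push on (towards chest -y). The face is 136 mm long (along chest x) and 22 mm high, from 101 to 123 mm above the bench (8 mm board with an 18 mm wide batten on top, flush with the end); the point is at 112 mm. With the lid home it is at chest x = 0, y = +94 mm.
- turn_button (a joint): Dark wooden turn-button, a bar on a vertical screw near the chest's front (-x), +y corner. Rad: 0 = pointing along chest +y, past the chest's end; grows clockwise seen from above; 1.571 = at its stop, pointing along chest +x across the closed lid's end (5 mm gap), so that the lid cannot come out. Starts -0.6 to 0, stays where left; about 1 N at its tip moves it.
- button_pivot (a point): Centre of the turn-button's pivot, at chest x = -79 mm, y = +108 mm, half way up the bar (112 mm above the bench).
- button_tip (a point): End of the turn-button's free arm, 62 mm from the pivot, half way up. The bar is 18 mm wide with rounded ends and 22 mm high, from 101 to 123 mm above the bench (2 mm over the end deck). Its x axis is the level direction that the tip moves in when the button turns towards locked.
- drawer (a joint): Drawer in the chest's front, under the lid: metres it is out towards the chest's -x, 0 = fully home, front flush with the chest's front; starts 0.03 to 0.075. About 2 N moves it.
- drawer_front (a point): Middle of the top edge of the drawer's outer front face, 90.5 mm above the bench. The front is a flat board 232 mm wide, from 18 to 90.5 mm above the bench, 15 mm thick, with a round wooden knob 24 mm across standing out 21 mm at its centre, 52 mm above the bench.
- glue: Bystander: a white glue bottle, 54 mm across, 140 mm tall; loose, to be left alone. Origin: on its underside.
- jar: Bystander: a grey lidded jar, 60 mm across, 85 mm tall; loose, to be left alone. Origin: on its underside.
- pencil_pot: Bystander: a round wooden pot, 70 mm across, 90 mm tall, with pencils standing out to 150 mm; loose, to be left alone. Origin: on its underside.
- screwdriver: Bystander: a screwdriver lying on the bench, about 200 mm long and 30 mm high, near the end where the lid comes out; loose, to be left alone. Origin: on its underside.
- offcut: Bystander: a board offcut lying flat, 130 x 45 x 20 mm; loose, to be left alone. Origin: on its underside.
- mallet: Bystander: a wooden mallet lying flat: head 70 x 120 x 60 mm, handle 200 mm; loose, to be left alone. Origin: on its underside.
- square: Bystander: a try square lying flat: dark wooden stock 110 x 18 x 18 mm, steel blade 160 mm; loose, to be left alone. Origin: on its underside.

How it is judged:
By the outcome, as a careful person would: the job done as asked, in the order asked, and still so for the second after the job is handed in, with the robot touching nothing.
It also fails if it takes over 61 s, if anything falls off the work surface, if the arm or the gripper's body presses on something with over 40 N, if the wrist force passes 120 N, or if a joint passes its speed limit or range.

## Robot

A 6-joint arm with a two-finger parallel gripper is mounted at the origin on the work surface. World frame = base frame: x ahead of the robot, y to its left, z up, the work surface at z = 0. Lengths are in m, angles in rad, forces in N, time in s.
With the tool pointing down it reaches from about 0.275 to 0.825 m from the base axis. Payload 5.2 kg.
Tool frame: the origin (TCP) lies on the centre line of the jaws, within the pads' length; the fingertips stand 22 mm ahead of it and the grasp point (between the pads) lies 3 mm ahead of it; z points along the fingers, y is the line along which they close (so a half turn about z gives the same grasp; the last joint's range is limited). The gripper opens to 93 mm and grips with 3 to 60 N. Pads are 15 mm wide; open, the fingers measure 128 mm over their backs; the gripper's body (75 mm by 188 mm) begins 65 mm behind the grasp point.
Start: joints at [1.01, 0.259, 1.535, -0, 1.348, -0.203], TCP at [0.193, 0.515, 0.208] pointing down, gripper open.
Joint ranges: [-3.14, 3.14], [-0.91, 2.08], [0.19, 2.58], [-1.22, 4.36], [0.22, 2.71], [-3.12, 3.12]. Speed limits (rad/s): [2.57, 2.57, 3.14, 3.14, 3.14, 3.14].

## Interface

Orientations are given as a unit quaternion [w, x, y, z].
In Python, from workcell import arm, grab_frame gives the robot as it stands.
- The arm moves only by the shell command python3 -m creep 'ROWS' [FORCE]. ROWS is a JSON object of lists of equal length, an entry for each row: "grip": the opening in per cent of the stroke, from 0 (shut) to 100 (fully open); "delta_pos": the shift along the tool's x, y, z in cm, a list of three; "yaw": the turn about the tool's z in degrees. In form: {"grip": [grip, ...], "delta_pos": [[tx, ty, tz], ...], "yaw": [yaw, ...]}. A call has 1 to 10 rows; each row is the pose to reach, as a shift and turn from the pose commanded when the call began, along the tool's axes at that moment; what a row does not reach only later rows make up. A row lasts 1/8 s, in which the tool goes at most 62.5 mm and 10.7 degrees, less where a joint would pass 70% of its speed; a pose out of reach is approached as far as the arm can. A call with a gripper value outside its range is refused whole. The fingers move at their own pace and stop on an object; FORCE is the grip in N (left out, the last holds). Time passes only in rows, so rows that repeat a pose let the fingers close. It gives the time, the measured TCP pose, the force, the opening and the grip force at its end, in the units of the state.
- arm.observe(): the state, without advancing time (a new reading comes with each control period).
- grab_frame(name): name is "side" or "top"; returns a dict with "img" (384x512x3 uint8, red, green, blue), "fov_y" (degrees; the focal length in pixels is half the picture's height over the tangent of half this angle, whatever the lens; pixels are square), "cx", "cy" (the principal point, pixels), "dist" ([k1, k2, p1, p2, k3] as OpenCV has them; the pictures are not rectified), "rvec" (rotation vector, rad) and "tvec" (3), from world to camera coordinates, as OpenCV has them. Camera axes: x right, y down, z forward; pixel columns grow to the right and rows downward; lengths in m; the calibration is good to about 2 mm. A picture is of the moment at which its call begins. There is no depth.
- arm.sign_off(): hands the job in; it is judged then, once.
The state is a dict: "t": time; "joint_pos": joint angles; "qvel": joint speeds; "effort": joint torques, N m; "position": TCP position; "orientation": TCP orientation; "ft_force": force on the tool from outside, world axes, zero at the start; "torque": the same for the moment, N m; "gripper_width": finger opening in m; "grip_force": force on a finger pad.
Only numpy, scipy, OpenCV 4.12 (cv2) and the standard library are available. Lean on these libraries where they do the work, as an engineer would, in place of code of your own. Each camera call takes 0.05 s, during which the arm holds its last target. There are 200 camera calls.

## Working session

There is one attempt and no reset: what is moved stays moved. The work goes in short steps, Python scripts to look and compute and a shell command to move; the robot and the scene stay as the last step left them, time stands still between calls to the robot, and variables do not carry over. Pictures are saved under pics/ and viewed, at most 10 in all, crops included, and the job is handed in when it is done.

```bash
mkdir -p pics; cat > h.py <<'E'
import numpy as np, cv2
from workcell import arm, grab_frame
def K(f):
    h=f["img"].shape[0]; fl=h/2/np.tan(np.radians(f["fov_y"])/2)
    return np.array([[fl,0,f["cx"]],[0,fl,f["cy"]],[0,0,1.]])
def ray(f,uv,z):
    "pixel -> world point at height z"
    R=cv2.Rodrigues(np.array(f["rvec"],float))[0]; t=np.array(f["tvec"],float).ravel()
    n=cv2.undistortPoints(np.array([[uv]],float),K(f),np.array(f["dist"],float)).ravel()
    d=R.T@np.array([n[0],n[1],1]); c=-R.T@t
    return c+d*(z-c[2])/d[2]
def proj(f,P):
    return cv2.projectPoints(np.array(P,float).reshape(-1,3),np.array(f["rvec"],float),np.array(f["tvec"],float),K(f),np.array(f["dist"],float))[0].reshape(-1,2)
def save(f,name,crop=None,s=1.5):
    im=f["img"][:,:,::-1]
    if crop: x0,y0,x1,y1=crop; im=im[y0:y1,x0:x1]
    cv2.imwrite("pics/"+name,cv2.resize(im,None,fx=s,fy=s,interpolation=cv2.INTER_CUBIC))
E
python3 - <<'E'
from h import *
import pickle
for n in("top","side"):
    f=grab_frame(n); pickle.dump(f,open(n+"0.pkl","wb")); save(f,n+"0.png")
    R=cv2.Rodrigues(np.array(f["rvec"],float))[0]; print(n,f["fov_y"],-R.T@np.array(f["tvec"],float).ravel(),f["dist"])
print(arm.observe())
E
```

```text
top 54.28574648478521 [0.35490775 0.08257797 1.03030401] [-0.09160208  0.          0.          0.          0.        ]
side 53.88954273432781 [ 0.05879412 -0.65311757  0.86780433] [0.0359715 0.        0.        0.        0.       ]
{'t': 0.1, 'joint_pos': array([ 1.01023451e+00,  2.59261103e-01,  1.53598386e+00,  3.22919028e-05,
        1.34800446e+00, -2.02833585e-01]), 'qvel': array([ 1.29464072e-03,  4.53318556e-04, -2.33230859e-03, -3.05260012e-05,
       -3.90212046e-03, -8.93562679e-04]), 'effort': array([ 3.77175777e-03, -4.38206184e+01, -2.84644836e+01,  7.23517151e-02,
        3.61730426e-02, -6.09877247e-05]), 'position': array([0.19228486, 0.514742  , 0.20690161]), 'orientation': array([-3.23181720e-04,  1.77915387e-01,  9.84045440e-01, -7.62905249e-04]), 'ft_force': array([ 0.13951361, -0.88524968,  0.15565509]), 'torque': array([-0.0219783 ,  0.03710336,  0.03186189]), 'grip_force': 0.0, 'gripper_width': 0.0930336895985917}
```

View pics/top0.png

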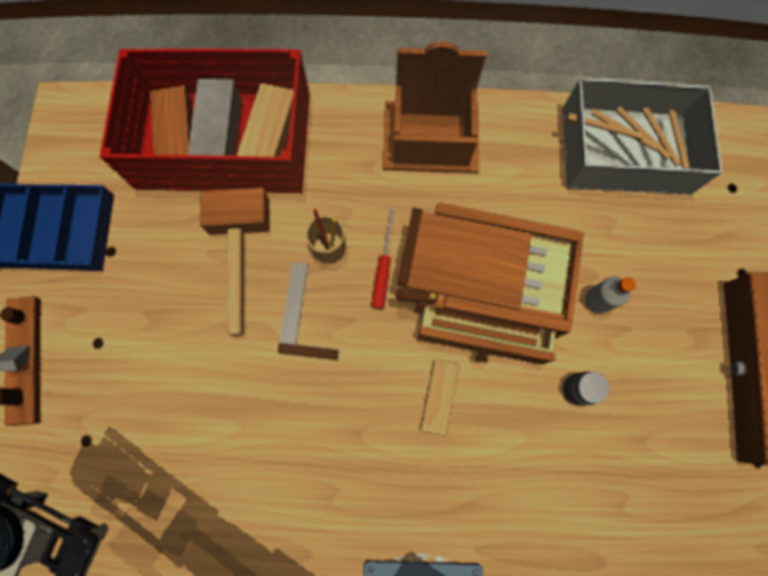

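View pics/side0.png

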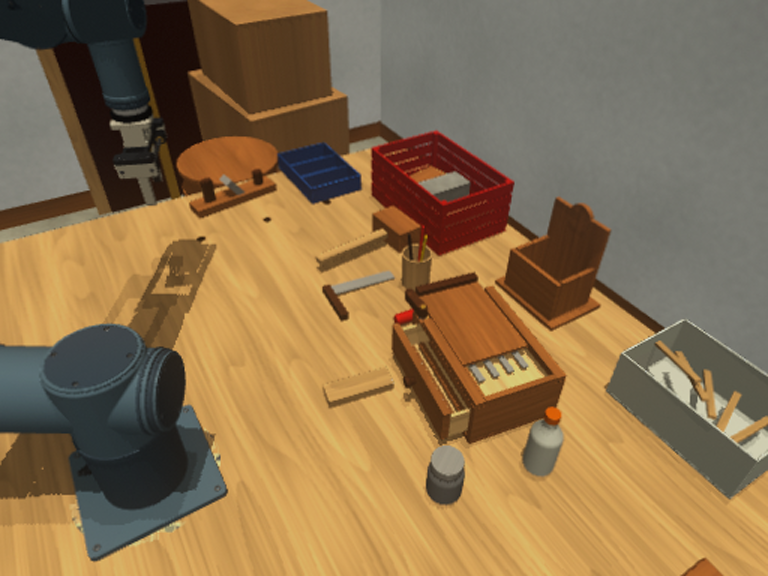

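The top view shows the chest around (490,275) in the enlarged picture. The lid is out to the left with its end near (410,250), the turn-button is at about (415,296), and the drawer is out towards the robot at (485,345). I'll take a closer crop next.

```bash
python3 - <<'E'
from h import *
import pickle
f=pickle.load(open("top0.pkl","rb")); save(f,"topc.png",(235,125,405,255),4.6)
f=pickle.load(open("side0.pkl","rb")); save(f,"sidec.png",(240,170,390,300),4.6)
E
```

```text
(no output)
```

View pics/topc.png

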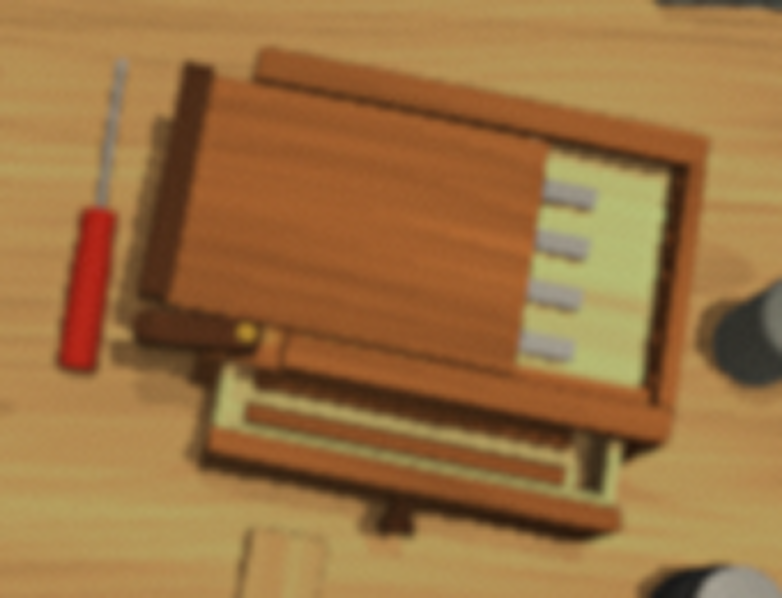

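View pics/sidec.png

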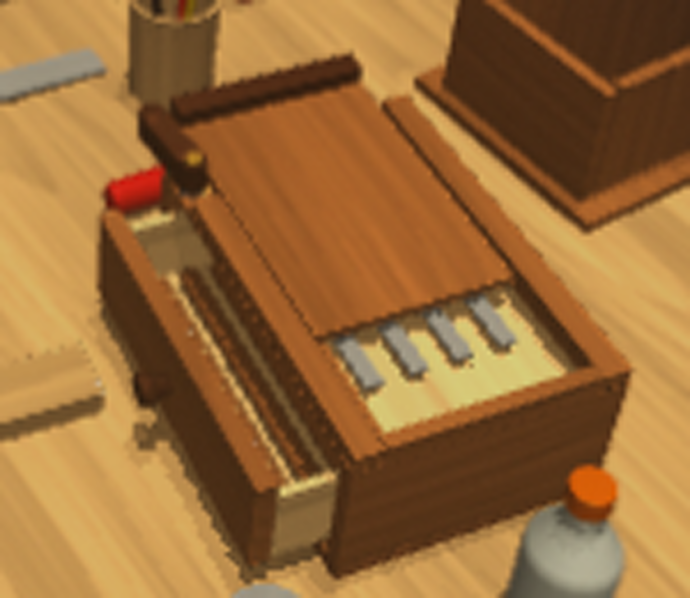

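The top crop shows the chest's -y corners at (708,140) and (668,440). The pivot is at (247,333) with the button tip at (135,325). The batten's outer edge runs (185,63)–(140,300), and the drawer's outer edge runs (208,460)–(618,530). The side crop agrees with this layout.

```bash
cat > m.py <<'E'
from h import *
import pickle
f=pickle.load(open("top0.pkl","rb")); g=pickle.load(open("side0.pkl","rb"))
T=lambda u,v,z: ray(f,(235+(u+.5)/4.6-.5,125+(v+.5)/4.6-.5),z)[:2]
S=lambda u,v,z: ray(g,(240+(u+.5)/4.6-.5,170+(v+.5)/4.6-.5),z)[:2]
# chest fit: top corners + pivot, both cams
ch=np.array([[.09,-.13],[-.09,-.13],[-.079,.108],[.09,-.13],[-.079,.108],[-.09,-.13]])
W=np.array([T(708,140,.112),T(668,440,.112),T(247,331,.124),S(630,370,.112),S(194,158,.124),S(362,460,.112)])
def fit(A,B):
    a=A-A.mean(0);b=B-B.mean(0); th=np.arctan2((a[:,0]*b[:,1]-a[:,1]*b[:,0]).sum(),(a*b).sum())
    R=np.array([[np.cos(th),-np.sin(th)],[np.sin(th),np.cos(th)]]); return th,R,B.mean(0)-R@A.mean(0)
th,R,t=fit(ch,W)
C=lambda p:(R.T@(np.array(p)-t)).round(4)
Wd=lambda p:R@np.array(p)+t
E
python3 - <<'E'
from m import *
print("theta",th,"origin",t,"resid mm",((W-(ch@R.T+t))*1000).round(1).tolist())
for n,p in dict(batA=T(185,63,.123),batB=T(140,300,.123),sbatA=S(172,103,.123),sbatB=S(355,60,.123),tip=T(135,325,.123),stip=S(143,112,.123),
  dL=T(208,460,.0905),dR=T(618,530,.0905),sdL=S(103,215,.0905),sdR=S(262,490,.0905),backrail=T(258,48,.112),sbr=S(395,98,.112)).items(): print(n,C(p))
for n,p in dict(sd1=T(122,62,.01),sd2=T(78,370,.02),sdm=T(60,370,.02),offA=T(248,530,.02),offB=T(325,535,.02),knob=T(397,535,.05)).items(): print(n,p.round(3),C(p))
for n,uv,z in (("glue",(626/1.5,285/1.5),.14),("jar",(593/1.5,388/1.5),.085),("pot",(326/1.5,238/1.5),.09)):
  p=ray(f,uv,z)[:2]; print(n,p,C(p))
E
```

```text
theta -0.17252836125207588 origin [ 0.60735357 -0.11651916] resid mm [[-4.8, 3.5], [0.8, 2.1], [-1.1, 0.6], [-1.6, -0.9], [2.0, -1.2], [4.6, -4.1]]
batA [0.063  0.1707]
batB [-0.0751  0.1681]
sbatA [-0.0679  0.1624]
sbatB [0.0672 0.1601]
tip [-0.0892  0.168 ]
stip [-0.0894  0.1608]
dL [-0.1481  0.1141]
dR [-0.1401 -0.114 ]
sdL [-0.1367  0.1112]
sdR [-0.1352 -0.1177]
backrail [0.0847 0.1322]
sbr [0.0808 0.1261]
sd1 [0.741 0.075] [0.0986 0.2117]
sd2 [0.542 0.095] [-0.101   0.1975]
sdm [0.541 0.106] [-0.1033  0.208 ]
offA [ 0.45  -0.008] [-0.1737  0.0803]
offB [ 0.449 -0.053] [-0.1673  0.0355]
knob [ 0.447 -0.09 ] [-0.1624 -0.0012]
glue [ 0.5714905  -0.31543479] [-0.0012 -0.2021]
jar [ 0.4045548  -0.27335226] [-0.1729 -0.1893]
pot [0.64931454 0.18893347] [-0.0111  0.3081]
```

```bash
cat >> m.py <<'E'
from scipy.optimize import least_squares
def model(q,off=(0,0)):
    th,x,y,l,b,d=q
    pts=lambda P:[[x+np.cos(th)*a-np.sin(th)*c,y+np.sin(th)*a+np.cos(th)*c,z] for a,c,z in P]
    tip=[-.079+.062*np.sin(b),.108+.062*np.cos(b),.123]
    return pts([[.09,-.13,.112],[-.09,-.13,.112],[-.079,.108,.124],[.068,.094+l,.123],[-.068,.094+l,.123],tip,
      [-.09-d,.116,.0905],[-.09-d,-.116,.0905],[.09,.13,.112]])
PT=np.array([[708,140],[668,440],[247,331],[185,63],[140,300],[135,325],[208,460],[618,530],[258,48]])
PS=np.array([[630,370],[362,460],[194,158],[355,60],[172,103],[143,112],[103,215],[262,490],[395,98]])
PT=(PT+.5)/4.6-.5+[235,125]; PS=(PS+.5)/4.6-.5+[240,170]
def res(q):
    P=np.array(model(q)); return np.r_[(proj(f,P)-PT).ravel(),(proj(g,P)-PS).ravel()]
s=least_squares(res,[th,*t,.07,-.2,.05],loss="soft_l1")
th=s.x[0];t=s.x[1:3];R=np.array([[np.cos(th),-np.sin(th)],[np.sin(th),np.cos(th)]])
E
python3 - <<'E'
from m import *
print(s.x.round(4)); print(res(s.x).reshape(2,-1,2).round(1).tolist())
E
```

```text
[-0.1576  0.6061 -0.1159  0.0729 -0.0917  0.0487]
[[[0.6, -2.0], [1.2, 0.2], [0.4, 0.8], [1.0, -0.2], [1.0, -1.1], [-0.3, -0.3], [0.4, -2.4], [1.5, -0.4], [0.3, -0.7]], [[-0.0, -1.0], [-2.1, -0.1], [-1.6, 0.4], [-2.1, -1.3], [-1.7, -0.5], [-0.8, -1.7], [-2.0, -0.2], [-1.1, 0.4], [0.8, -1.5]]]
```

```bash
cat > g.py <<'E'
import sys
from m import *
from scipy.spatial.transform import Rotation as Ro
def st():
    o=arm.observe(); w,x,y,z=o["orientation"]; M=Ro.from_quat([x,y,z,w]).as_matrix()
    return o,M
def show():
    o,M=st(); tipz=o["position"][2]-.022
    print("t",round(o["t"],2),"chest TCP mm",(R.T@(o["position"][:2]-t)*1000).round(1),"tipz",round(tipz*1000,1),"F",o["ft_force"].round(1),"w",round(o["gripper_width"],4),
      "yaw needed deg",round(np.degrees(np.arctan2(*(M[:2,1]@np.array([R[:,0],R[:,1]]).T))),2))
def go(cx,cy,tipz):
    "cm shift in tool axes to put fingertips at chest (cx,cy) mm, height tipz mm"
    o,M=st(); T=np.r_[R@[cx/1000,cy/1000]+t,tipz/1000+.022]; print("to",cx,cy,tipz,(M.T@(T-o["position"])*100).round(2))
E
python3 - <<'E'
from g import *
show(); go(0,225,186); go(0,225,220)
E
```

```text
t 0.1 chest TCP mm [-507.6  557.9] tipz 184.9 F [ 0.1 -0.9  0.2] w 0.093 yaw needed deg 11.47
to 0 225 186 [-56.37 -22.54  -0.09]
to 0 225 220 [-56.37 -22.54  -3.49]
```

```bash
python3 -m creep '{"grip":[0,0,0,0,0,0,0,0,0,0],"delta_pos":[[0,0,-3.5],[-6,-2.4,-3.5],[-12,-4.8,-3.5],[-18,-7.2,-3.5],[-24,-9.6,-3.5],[-30,-12,-3.5],[-36,-14.4,-3.5],[-42,-16.8,-3.5],[-48,-19.2,-3.5],[-50,-20,-3.5]],"yaw":[-3,-6,-9,-11.5,-11.5,-11.5,-11.5,-11.5,-11.5,-11.5]}' 50; python3 - <<'E'
from g import *
show(); go(0,225,220); go(0,225,109)
E
```

```text
t: 1.35
position: [0.5925, 0.1501, 0.2418]
orientation: [-0.0, 0.08, 0.997, -0.0]
ft_force: [0.2, 0.5, -0.5]
gripper_width: 0.0009
grip_force: 0.0
t 1.35 chest TCP mm [-55.1 260.7] tipz 219.8 F [ 0.2  0.5 -0.5] w 0.0009 yaw needed deg 0.1
to 0 225 220 [-5.52 -3.56 -0.03]
to 0 225 109 [-5.53 -3.55 11.07]
```

```bash
python3 -m creep '{"grip":[0,0,0,0,0,0],"delta_pos":[[-3,-2,0],[-5.5,-3.5,0],[-5.5,-3.5,5],[-5.5,-3.5,9],[-5.5,-3.5,11.1],[-5.5,-3.5,11.1]],"yaw":[0,0,0,0,0,0]}'; python3 - <<'E'
from g import *
show(); go(0,115,109)
f=grab_frame("top"); g=grab_frame("side")
a=f["img"][120:260,230:400]; b=g["img"][150:290,230:400]
cv2.imwrite("pics/pair1.png",cv2.resize(np.hstack([a,b])[:,:,::-1],None,fx=2.35,fy=2.35,interpolation=cv2.INTER_CUBIC))
E
```

```text
t: 2.1
position: [0.638, 0.1095, 0.129]
orientation: [-0.003, 0.079, 0.997, -0.0]
ft_force: [-0.2, 0.9, -0.4]
gripper_width: 0.0004
grip_force: 0.0
t 2.1 chest TCP mm [ -3.9 227.7] tipz 107.0 F [-0.2  0.9 -0.4] w 0.0004 yaw needed deg -0.02
to 0 115 109 [ -0.38 -11.27  -0.19]
```

View pics/pair1.png

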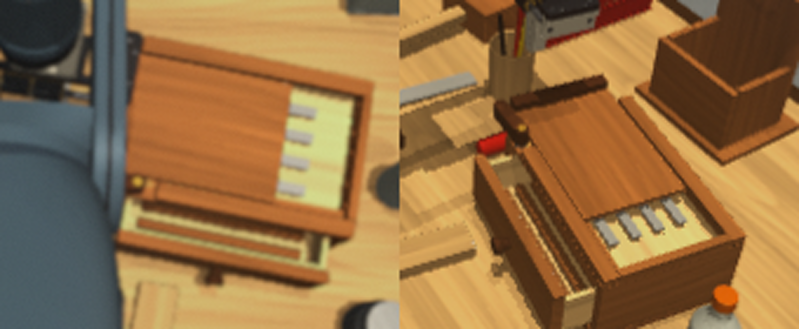

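The side half shows the lid and button unmoved. The gripper is at the upper edge, around (565,20) in the pair picture, and the pot is still standing. I'll project the fingertips and look at that area at full scale before pushing.

```bash
python3 - <<'E'
from g import *
o,M=st(); g=grab_frame("side")
p=o["position"]; P=[p+M[:,2]*.022, p-M[:,2]*.062]
uv=proj(g,P); print(uv)
save(g,"s2.png",(220,70,400,230),4)
print((uv-[220,70])*4)
E
```

```text
[[286.04077469 178.2342402 ]
 [287.70969346 156.92446397]]
[[264.16309876 432.9369608 ]
 [270.83877386 347.69785588]]
```

View pics/s2.png

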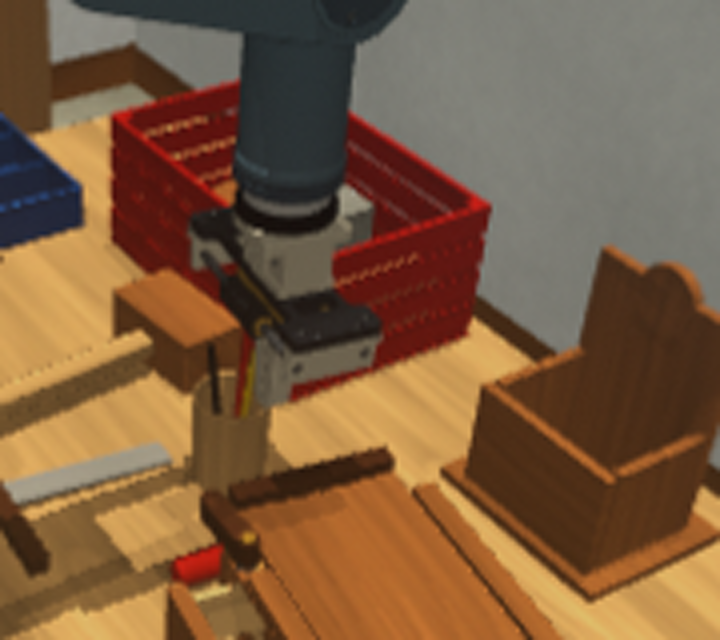

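The picture shows the gripper at (235–380, 190–400), but the light part reaches only row 400 against a predicted fingertip at (264,433). I'll overlay the gripper geometry to find out which part that is.

```bash
python3 - <<'E'
from g import *
o,M=st(); g=grab_frame("side"); p=o["position"]
print(p, o["t"])
im=cv2.resize(g["img"][130:200,250:330][:,:,::-1],None,fx=9,fy=9,interpolation=cv2.INTER_CUBIC)
def box(hx,hy,z0,z1,c):
    P=[p+M@np.array([sx*hx,sy*hy,z]) for z in(z0,z1) for sx,sy in((-1,-1),(1,-1),(1,1),(-1,1))]
    uv=((proj(g,P)-[250,130]+.5)*9).astype(int)
    for k in(0,4):cv2.polylines(im,[uv[k:k+4]],True,c,1)
    for k in range(4):cv2.line(im,tuple(map(int,uv[k])),tuple(map(int,uv[k+4])),c,1)
box(.0075,.0175,-.062,.022,(0,0,255)); box(.0375,.094,-.1,-.062,(255,0,0))
cv2.imwrite("pics/s3.png",im)
E
```

```text
[0.64054721 0.10959585 0.13289427] 2.25
```

View pics/s3.png

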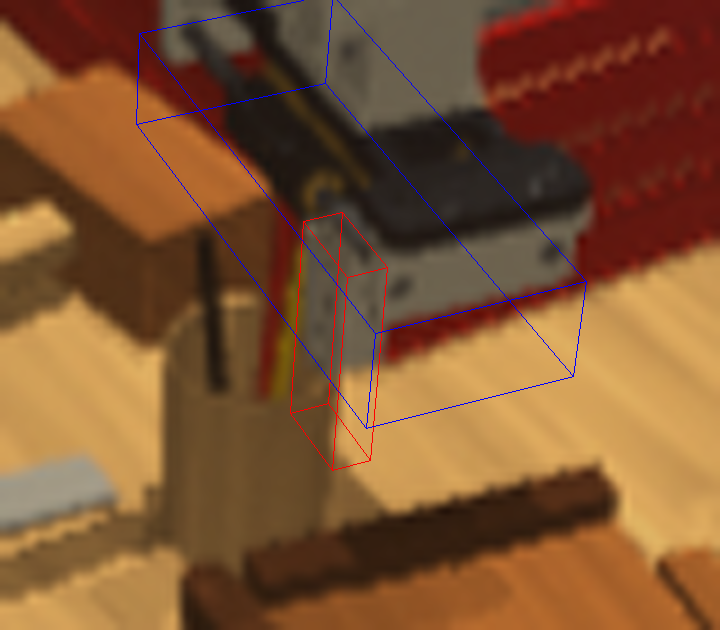

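The overlay puts the fingers about 8–10 px lower than the gripper seen (grey finger end at about (345,370) against a predicted (350,460)). I'll check the model against the start picture, and in the top view.

```bash
cat > ov.py <<'E'
from g import *
def ov(fr,p,M,boxes,crop,s):
    x0,y0,x1,y1=crop
    im=cv2.resize(fr["img"][y0:y1,x0:x1][:,:,::-1],None,fx=s,fy=s,interpolation=cv2.INTER_CUBIC)
    for cy,hx,hy,z0,z1,c in boxes:
        P=[p+M@np.array([sx*hx,cy+sy*hy,z]) for z in(z0,z1) for sx,sy in((-1,-1),(1,-1),(1,1),(-1,1))]
        uv=((proj(fr,P)-[x0,y0]+.5)*s).astype(int)
        for k in(0,4):cv2.polylines(im,[uv[k:k+4]],True,c,1)
        for k in range(4):cv2.line(im,tuple(map(int,uv[k])),tuple(map(int,uv[k+4])),c,1)
    return im
E
python3 - <<'E'
from ov import *
g0=pickle.load(open("side0.pkl","rb")); f0=pickle.load(open("top0.pkl","rb"))
p=np.array([.1923,.5147,.2069]); M=Ro.from_quat([.1779,.98405,-.00076,-.0003]).as_matrix()
B=[(.055,.0075,.009,-.062,.022,(0,0,255)),(-.055,.0075,.009,-.062,.022,(0,0,255)),(0,.0375,.094,-.1,-.062,(255,0,0))]
a=ov(g0,p,M,B,(60,60,130,150),5.5); b=ov(f0,p,M,B,(0,300,75,384),5.5)
h=min(len(a),len(b)); cv2.imwrite("pics/p0.png",np.hstack([a[:h],b[:h]]))
for i in range(3): print(arm.observe()["position"],arm.observe()["t"])
E
```

```text
[0.64069905 0.1096035  0.13319111] 2.3
[0.64069905 0.1096035  0.13319111] 2.3
[0.64069905 0.1096035  0.13319111] 2.3
```

View pics/p0.png

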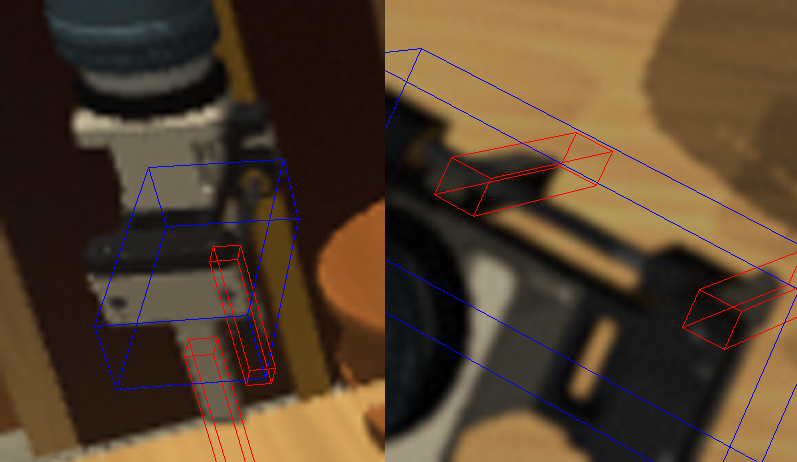

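In the start picture the whole gripper also sits about 10 px above the prediction. I'll triangulate the near fingertip from both start views, at side crop (222,420) and top crop (765,275), to get the true tool offset.

```bash
python3 - <<'E'
from g import *
g0=pickle.load(open("side0.pkl","rb")); f0=pickle.load(open("top0.pkl","rb"))
def tri(a,b):
    def r(P): return np.r_[proj(f0,P)[0]-a,proj(g0,P)[0]-b]
    s=least_squares(r,[.2,.5,.2]); return s.x.round(4),r(s.x).round(1)
print("pred tip -y", np.array([.1923,.5147,.2069-.022])-.055*np.array([.35,.937,0]))
print("near tip",tri((69.1,350),(100.4,136.4)))
print({k:v for k,v in f0.items() if k!="img"}); print({k:v for k,v in g0.items() if k!="img"})
# sanity: base & bench corner
print("base side",proj(g0,[[0,0,0],[0,0,.1]]),"top",proj(f0,[[0,0,0],[.1,0,0.]]))
# knot holes: top 1x px -> side px
for uv in ((98/1.5,343/1.5),(87/1.5,440/1.5),(112/1.5,251/1.5)): print(uv,proj(g0,[ray(f0,uv,0)])*1.5)
E
```

```text
pred tip -y [0.17305  0.463165 0.1849  ]
near tip (array([0.1766, 0.4694, 0.2153]), array([-0.2,  0.5,  0.9,  0.1]))
{'fov_y': 54.28574648478521, 'cx': 252.2188647037862, 'cy': 193.22887259466518, 'dist': array([-0.09160208,  0.        ,  0.        ,  0.        ,  0.        ]), 'rvec': array([ 2.14206332, -2.06642378,  0.21818671]), 'tvec': array([0.07388332, 0.568907  , 0.93015647])}
{'fov_y': 53.88954273432781, 'cx': 262.2980724832871, 'cy': 187.1845609264223, 'dist': array([0.0359715, 0.       , 0.       , 0.       , 0.       ]), 'rvec': array([ 2.20196841, -0.61484477,  0.31586582]), 'tvec': array([-0.41205881,  0.32348666,  0.95324058])}
base side [[ 97.24620604 316.75848478]
 [ 86.3345097  293.09685472]] top [[280.93000447 414.30676363]
 [282.02905167 374.44949458]]
(65.33333333333333, 228.66666666666666) [[264.87736584 218.93721399]]
(58.0, 293.3333333333333) [[199.18898426 238.41690659]]
(74.66666666666667, 167.33333333333334) [[325.19866478 201.823441  ]]
```

The grip body and fingertip both show the true tip about 30 mm higher than the stated 22 mm offset gives (triangulated z 0.215 against 0.185), and the side view at the present pose says the same. The knot-hole check confirms the cameras are sound. I'll use tip = TCP z + 8 mm, lower accordingly, and let the contact force confirm it.

```bash
sed -i 's/-\.022$/+.008/; s/\["position"\]\[2\]-\.022/["position"][2]+.008/; s#tipz/1000+\.022#tipz/1000-.008#' g.py; python3 -m creep '{"grip":[0,0,0,0],"delta_pos":[[-0.2,0,1.5],[-0.2,0,3],[-0.2,0,3],[-0.2,0,3]],"yaw":[0,0,0,0]}'; python3 - <<'E'
from g import *
show(); go(0,180,111); go(0,111.5,111)
g=grab_frame("side"); pickle.dump(g,open("s4.pkl","wb"))
E
```

```text
t: 2.8
position: [0.6416, 0.1093, 0.1014]
orientation: [-0.0, 0.078, 0.997, -0.0]
ft_force: [-0.1, -0.3, 1.0]
gripper_width: 0.0005
grip_force: 0.0
t 2.8 chest TCP mm [-2.00e-01  2.28e+02] tipz 109.4 F [-0.1 -0.3  1. ] w 0.0005 yaw needed deg -0.03
to 0 180 111 [-0.02 -4.8  -0.16]
to 0 111.5 111 [ -0.02 -11.65  -0.16]
```

```bash
python3 -m creep '{"grip":[0,0,0,0,0,0,0,0],"delta_pos":[[0,-1.5,0],[0,-3,0],[0,-4,0],[0,-5,0],[0,-6,0],[0,-7,0],[0,-8,0],[0,-8,0]],"yaw":[0,0,0,0,0,0,0,0]}'; python3 - <<'E'
from g import *
show(); g=grab_frame("side"); pickle.dump(g,open("s5.pkl","wb"))
a=ray
b=pickle.load(open("side0.pkl","rb"))
B=[]
im=np.hstack([b["img"][150:290,230:380],g["img"][150:290,230:380]])[:,:,::-1]
cv2.imwrite("pics/lid1.png",cv2.resize(im,None,fx=2.65,fy=2.65,interpolation=cv2.INTER_CUBIC))
E
```

```text
t: 3.85
position: [0.6291, 0.0291, 0.1016]
orientation: [0.0, 0.079, 0.997, -0.0]
ft_force: [-1.0, 0.3, -0.3]
gripper_width: 0.0005
grip_force: 0.0
t 3.85 chest TCP mm [1.000e-01 1.468e+02] tipz 109.6 F [-1.   0.3 -0.3] w 0.0005 yaw needed deg 0.02
```

View pics/lid1.png

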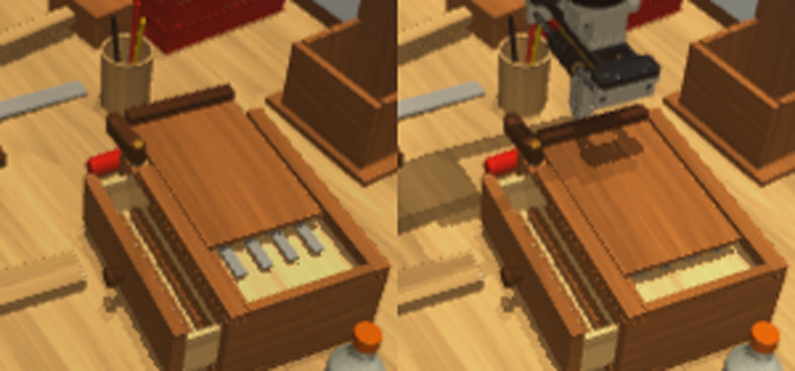

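The lid has moved in by about half (its -y edge is now at (735,245) in the right half), the button is still pointing out, and the fingers are behind the batten. I'll push on until the force rises.

```bash
python3 -m creep '{"grip":[0,0,0,0,0,0],"delta_pos":[[0,-1,0],[0,-2,0],[0,-2.5,0],[0,-2.8,0],[0,-3.0,0],[0,-3.0,0]],"yaw":[0,0,0,0,0,0]}'; python3 -m creep '{"grip":[0,0,0],"delta_pos":[[0,-0.2,0],[0,-0.4,0],[0,-0.4,0]],"yaw":[0,0,0]}';python3 -c "
from g import *
show()"
```

```text
t: 4.65
position: [0.6246, 0.0003, 0.1017]
orientation: [0.0, 0.078, 0.997, -0.0]
ft_force: [-0.7, 0.9, -0.3]
gripper_width: 0.0003
grip_force: 0.1
t: 5.03
position: [0.624, -0.0035, 0.1017]
orientation: [0.0, 0.078, 0.997, -0.0]
ft_force: [0.5, 1.3, 0.9]
gripper_width: 0.0004
grip_force: 0.4
t 5.03 chest TCP mm [1.000e-01 1.138e+02] tipz 109.7 F [0.5 1.3 0.9] w 0.0004 yaw needed deg -0.03
```

```bash
python3 -m creep '{"grip":[0,0,0],"delta_pos":[[0,-0.2,0],[0,-0.3,0],[0,-0.3,0]],"yaw":[0,0,0]}'; python3 -m creep '{"grip":[0,0],"delta_pos":[[0,-0.2,0],[0,-0.2,0]],"yaw":[0,0]}';python3 -m creep '{"grip":[0,0],"delta_pos":[[0,-0.2,0],[0,-0.2,0]],"yaw":[0,0]}';python3 -c "
from g import *
show()"
```

```text
t: 5.4
position: [0.6234, -0.0065, 0.1017]
orientation: [0.0, 0.079, 0.997, -0.0]
ft_force: [0.6, 2.4, 0.6]
gripper_width: 0.0007
grip_force: 0.5
t: 5.65
position: [0.6231, -0.0085, 0.1016]
orientation: [-0.0, 0.079, 0.997, -0.0]
ft_force: [0.2, 1.4, 0.1]
gripper_width: 0.0005
grip_force: 0.4
t: 5.9
position: [0.6229, -0.0096, 0.1017]
orientation: [0.0, 0.079, 0.997, 0.001]
ft_force: [2.3, 4.1, -0.5]
gripper_width: 0.0004
grip_force: 2.3
t 5.9 chest TCP mm [ -0.  107.7] tipz 109.7 F [ 2.3  4.1 -0.5] w 0.0004 yaw needed deg -0.02
```

```bash
python3 -m creep '{"grip":[0,0],"delta_pos":[[0,-0.2,0],[0,-0.2,0]],"yaw":[0,0]}';python3 -m creep '{"grip":[0,0,0],"delta_pos":[[0,-0.2,0],[0,-0.2,0],[0,-0.2,0]],"yaw":[0,0,0]}'; python3 -c "
from g import *
show()"
```

```text
t: 6.15
position: [0.6229, -0.0097, 0.1017]
orientation: [0.0, 0.078, 0.997, 0.002]
ft_force: [1.9, 10.2, -0.3]
gripper_width: 0.0002
grip_force: 5.1
t: 6.52
position: [0.6228, -0.0098, 0.1018]
orientation: [0.001, 0.078, 0.997, 0.003]
ft_force: [2.4, 15.6, 0.2]
gripper_width: 0.0003
grip_force: 7.8
t 6.53 chest TCP mm [-1.000e-01  1.074e+02] tipz 109.8 F [ 2.4 15.6  0.2] w 0.0003 yaw needed deg -0.06
```

The lid is hard against its stop: the force rose to 16 N with no further motion. I'll back off, raise and move to the outer (-x) side of the button.

```bash
python3 -m creep '{"grip":[0,0,0,0,0,0,0],"delta_pos":[[0,1,0],[0,4,0],[0,6,-2],[3,6,-4],[8,6,-4],[11.8,6,-4],[11.8,6,-4]],"yaw":[0,0,0,0,0,0,0]}'; python3 - <<'E'
from g import *
show(); go(-120,163,110)
E
```

```text
t: 7.4
position: [0.5125, 0.0635, 0.1419]
orientation: [-0.001, 0.078, 0.997, -0.001]
ft_force: [0.6, -0.0, 0.4]
gripper_width: 0.0005
grip_force: 0.0
t 7.4 chest TCP mm [-120.5  162.5] tipz 149.9 F [ 0.6 -0.   0.4] w 0.0005 yaw needed deg -0.07
to -120 163 110 [-0.06  0.05  3.99]
```

```bash
python3 -m creep '{"grip":[0,0,0,0],"delta_pos":[[0,0,2],[0,0,4],[0,0,4],[0,0,4]],"yaw":[0,0,0,0]}'; python3 - <<'E'
from g import *
show(); o,_=st(); c0=R.T@(o["position"][:2]-t)*1000
for b in (-.15,0,.2,.4,.6,.8,1.0,1.2,1.35,1.5,1.571):
    u=np.array([np.sin(b),np.cos(b)]);n=np.array([np.cos(b),-np.sin(b)])
    c=np.array([-79,108])+42*u-9*n-[7.5,-13.4]; d=(c-c0)/10; print(b,c.round(1),"tool cm",round(-d[0],2),round(d[1],2))
E
```

```text
t: 7.9
position: [0.5161, 0.0631, 0.1022]
orientation: [0.001, 0.079, 0.997, -0.0]
ft_force: [-0.6, -1.0, 0.3]
gripper_width: 0.0006
grip_force: 0.0
t 7.9 chest TCP mm [-116.9  162.7] tipz 110.2 F [-0.6 -1.   0.3] w 0.0006 yaw needed deg -0.02
-0.15 [-101.7  161.6] tool cm -1.52 -0.11
0 [-95.5 163.4] tool cm -2.14 0.07
0.2 [-87.  164.4] tool cm -2.99 0.17
0.4 [-78.4 163.6] tool cm -3.85 0.09
0.6 [-70.2 161.1] tool cm -4.67 -0.15
0.8 [-62.6 157.1] tool cm -5.43 -0.56
1.0 [-56.  151.7] tool cm -6.09 -1.1
1.2 [-50.6 145. ] tool cm -6.63 -1.77
1.35 [-47.5 139.4] tool cm -6.94 -2.33
1.5 [-45.2 133.3] tool cm -7.17 -2.93
1.571 [-44.5 130.4] tool cm -7.24 -3.23
```

```bash
python3 -m creep '{"grip":[0,0,0,0,0,0,0,0,0,0],"delta_pos":[[-1.2,0,0],[-2.1,0,0],[-3,0.2,0],[-3.8,0.1,0],[-4.6,-0.1,0],[-5.4,-0.5,0],[-6.1,-1.1,0],[-6.6,-1.8,0],[-6.9,-2.3,0],[-6.9,-2.3,0]],"yaw":[0,0,0,0,0,0,0,0,0,0]}'; python3 - <<'E'
from g import *
show(); go(-44.5,130.4,110); go(-44.5,127,110)
E
```

```text
t: 9.15
position: [0.5796, 0.0289, 0.1017]
orientation: [-0.0, 0.079, 0.997, -0.0]
ft_force: [-1.0, 0.1, -0.4]
gripper_width: 0.0004
grip_force: 0.1
t 9.15 chest TCP mm [-48.8 139. ] tipz 109.7 F [-1.   0.1 -0.4] w 0.0004 yaw needed deg 0.01
to -44.5 130.4 110 [-0.43 -0.86 -0.03]
to -44.5 127 110 [-0.43 -1.2  -0.03]
```

```bash
python3 -m creep '{"grip":[0,0,0],"delta_pos":[[-0.3,-0.3,0],[-0.4,-0.6,0],[-0.4,-0.6,0]],"yaw":[0,0,0]}';python3 -m creep '{"grip":[0,0],"delta_pos":[[0,-0.2,0],[0,-0.2,0]],"yaw":[0,0]}';python3 -m creep '{"grip":[0,0],"delta_pos":[[0,-0.2,0],[0,-0.2,0]],"yaw":[0,0]}';python3 -m creep '{"grip":[0,0],"delta_pos":[[0,-0.2,0],[0,-0.2,0]],"yaw":[0,0]}'; python3 -c "
from g import *
show()"
```

```text
t: 9.52
position: [0.5825, 0.0231, 0.1016]
orientation: [-0.0, 0.079, 0.997, -0.0]
ft_force: [0.1, 0.7, 0.7]
gripper_width: 0.0001
grip_force: 0.1
t: 9.78
position: [0.5825, 0.0214, 0.1017]
orientation: [0.0, 0.078, 0.997, -0.0]
ft_force: [1.0, 1.0, -1.0]
gripper_width: 0.0005
grip_force: 0.5
t: 10.02
position: [0.5825, 0.0205, 0.1018]
orientation: [0.001, 0.079, 0.997, 0.001]
ft_force: [2.0, 5.1, -0.8]
gripper_width: 0.0004
grip_force: 2.7
t: 10.28
position: [0.5824, 0.0203, 0.1018]
orientation: [0.001, 0.079, 0.997, 0.002]
ft_force: [3.4, 10.9, -0.6]
gripper_width: 0.0009
grip_force: 5.4
t 10.28 chest TCP mm [-44.7 130.8] tipz 109.8 F [ 3.4 10.9 -0.6] w 0.0009 yaw needed deg -0.02
```

The button is against its stop at the predicted place. I'll withdraw and go to the front of the drawer.

```bash
python3 -m creep '{"grip":[0,0,0,0,0,0,0,0,0,0],"delta_pos":[[0,1.2,0],[0,4,0],[0,4,-3],[0,4,-5.5],[5,3,-5.5],[10,0,-5.5],[14.5,-4,-5.5],[14.5,-9,-5.5],[14.5,-12.6,-5.5],[14.5,-12.6,-5.5]],"yaw":[0,0,0,0,0,0,0,0,0,0]}'; python3 - <<'E'
from g import *
show(); go(-190,0,76); 
E
```

```text
t: 11.52
position: [0.4184, -0.0864, 0.157]
orientation: [0.0, 0.08, 0.997, -0.001]
ft_force: [-0.0, -0.1, -0.0]
gripper_width: 0.0005
grip_force: 0.0
t 11.53 chest TCP mm [-189.9   -0.3] tipz 165.0 F [-0.  -0.1 -0. ] w 0.0005 yaw needed deg 0.18
to -190 0 76 [0.01 0.04 8.9 ]
```

```bash
python3 -m creep '{"grip":[0,0,0,0],"delta_pos":[[0,0,4],[0,0,8],[0,0,8.9],[0,0,8.9]],"yaw":[0,0,0,0]}'; python3 -m creep '{"grip":[0,0,0,0,0,0,0,0],"delta_pos":[[-1.5,0,0],[-3,0,0],[-4,0,0],[-5,0,0],[-6,0,0],[-7,0,0],[-7.5,0,0],[-7.5,0,0]],"yaw":[0,0,0,0,0,0,0,0]}';  python3 - <<'E'
from g import *
show(); go(-97.5,0,76); 
E
```

```text
t: 12.02
position: [0.4188, -0.0837, 0.0678]
orientation: [-0.0, 0.078, 0.997, 0.0]
ft_force: [0.2, -0.1, 0.5]
gripper_width: 0.0006
grip_force: 0.0
t: 13.02
position: [0.4935, -0.0961, 0.0676]
orientation: [0.0, 0.078, 0.997, 0.0]
ft_force: [-0.0, -0.6, 0.8]
gripper_width: 0.0004
grip_force: 0.0
t 13.03 chest TCP mm [-114.3    2. ] tipz 75.6 F [-0.  -0.6  0.8] w 0.0004 yaw needed deg -0.03
to -97.5 0 76 [-1.68 -0.2  -0.03]
```

```bash
python3 -m creep '{"grip":[0,0,0,0],"delta_pos":[[-0.5,0,0],[-1,0,0],[-1.3,0,0],[-1.3,0,0]],"yaw":[0,0,0,0]}'; for i in 1; do python3 -m creep '{"grip":[0,0],"delta_pos":[[-0.2,0,0],[-0.2,0,0]],"yaw":[0,0]}'; done; python3 -m creep '{"grip":[0,0],"delta_pos":[[-0.2,0,0],[-0.2,0,0]],"yaw":[0,0]}'; python3 -c "
from g import *
show()"
```

```text
t: 13.52
position: [0.5061, -0.0981, 0.0677]
orientation: [0.0, 0.078, 0.997, -0.0]
ft_force: [-1.0, 0.4, 0.1]
gripper_width: 0.0007
grip_force: 0.1
t: 13.78
position: [0.5078, -0.0984, 0.0677]
orientation: [0.0, 0.078, 0.997, -0.0]
ft_force: [-0.9, -0.4, 0.4]
gripper_width: 0.0002
grip_force: 0.3
t: 14.02
position: [0.5097, -0.0987, 0.0677]
orientation: [0.0, 0.078, 0.997, -0.0]
ft_force: [-0.9, -1.1, -0.4]
gripper_width: 0.0004
grip_force: 0.4
t 14.03 chest TCP mm [-97.8   1.9] tipz 75.7 F [-0.9 -1.1 -0.4] w 0.0004 yaw needed deg -0.03
```

```bash
python3 -m creep '{"grip":[0,0],"delta_pos":[[-0.2,0,0],[-0.2,0,0]],"yaw":[0,0]}'; python3 -m creep '{"grip":[0,0],"delta_pos":[[-0.2,0,0],[-0.2,0,0]],"yaw":[0,0]}';  python3 -m creep '{"grip":[0,0],"delta_pos":[[-0.2,0,0],[-0.2,0,0]],"yaw":[0,0]}'; python3 -c "
from g import *
show()"
```

```text
t: 14.28
position: [0.5097, -0.0986, 0.0676]
orientation: [-0.002, 0.078, 0.997, 0.0]
ft_force: [-7.0, -0.5, 4.5]
gripper_width: 0.0005
grip_force: 3.6
t: 14.52
position: [0.5097, -0.0985, 0.0674]
orientation: [-0.004, 0.078, 0.997, 0.0]
ft_force: [-13.0, 0.7, 9.3]
gripper_width: 0.0002
grip_force: 6.4
t: 14.78
position: [0.5096, -0.0984, 0.0673]
orientation: [-0.006, 0.078, 0.997, 0.001]
ft_force: [-19.9, 0.3, 13.7]
gripper_width: 0.0005
grip_force: 9.6
t 14.78 chest TCP mm [-98.    2.2] tipz 75.3 F [-19.9   0.3  13.7] w 0.0005 yaw needed deg -0.07
```

The drawer stopped at the flush position, with force rising to 20 N. I'll retreat, clear everything and look.

```bash
python3 -m creep '{"grip":[0,0,0,0,0,0,0,0,0,0],"delta_pos":[[1,0,0],[5,0,0],[8,0,-2],[9,0,-7],[10,4,-12],[10,10,-13],[8,16,-13],[6,22,-13],[4,28,-13],[2,34,-13]],"yaw":[0,0,0,0,0,0,0,0,0,0]}'; python3 -m creep '{"grip":[0,0,0,0,0],"delta_pos":[[4,6,0],[8,12,0],[8,16,0],[8,16,0],[8,16,0]],"yaw":[0,0,0,0,0]}';python3 - <<'E'
from g import *
show()
f=grab_frame("top"); g=grab_frame("side"); pickle.dump((f,g),open("end.pkl","wb"))
a=cv2.resize(f["img"][120:250,180:415],None,fx=3.4,fy=3.4,interpolation=cv2.INTER_CUBIC)[:300,:799]
f0=pickle.load(open("top0.pkl","rb"))
b=cv2.resize(f["img"][115:260,235:375],None,fx=4,fy=4,interpolation=cv2.INTER_CUBIC)
c=cv2.resize(g["img"][150:295,240:300+ -0],None,fx=4,fy=4,interpolation=cv2.INTER_CUBIC)
cv2.imwrite("pics/end.png",np.hstack([b,c])[:,:,::-1]); print(np.hstack([b,c]).shape)
# bystander shift: image difference outside arm/chest
d=cv2.absdiff(f["img"],f0["img"]).max(2)
for n,(x0,y0,x1,y1) in dict(glue=(388,180,430,212),jar=(370,242,410,275),pot=(200,135,233,178),sd=(246,136,266,208),off=(278,238,310,292),mallet=(130,122,180,228),square=(182,172,230,242)).items(): print(n,(d[y0:y1,x0:x1]>40).mean().round(3))
E
```

```text
t: 16.02
position: [0.5489, 0.2391, 0.198]
orientation: [0.001, 0.078, 0.997, 0.0]
ft_force: [1.1, -0.7, 1.0]
gripper_width: 0.0005
grip_force: 0.0
t: 16.65
position: [0.4936, 0.4072, 0.1973]
orientation: [0.0, 0.078, 0.997, -0.0]
ft_force: [0.5, -0.8, -0.0]
gripper_width: -0.0
grip_force: 0.0
t 16.65 chest TCP mm [-193.2  499. ] tipz 205.3 F [ 0.5 -0.8 -0. ] w -0.0 yaw needed deg -0.08
(580, 800, 3)
glue 0.0
jar 0.0
pot 0.0
sd 0.111
off 0.0
mallet 0.156
square 0.0
```

View pics/end.png

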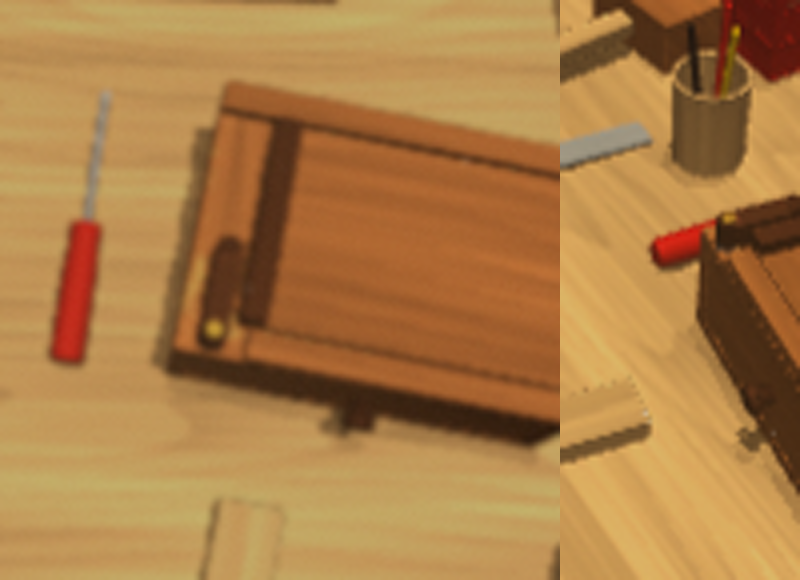

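The last picture shows the lid home with its batten at (270,220). The button lies across behind it, from (212,330) to (230,240), and the drawer is flush with only its knob showing at (355,415). The screwdriver, pot, offcut, glue, jar and square are where they were, and the arm is clear.

```bash
python3 -c "
from workcell import arm
print(arm.sign_off())"
```

```text
the job is handed in; nothing more can be done
None
```

The lid was pushed fully home, then the turn-button swung to its stop behind it, and the drawer pushed flush; I handed in at about 17 s with the arm clear and no sign of anything else moved, though the arm may have hidden the mallet from the final image check.

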